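# Lock the microscope stage carriage with its pin

## Robot

A 6-joint arm with a two-finger parallel gripper is mounted at the origin on the work surface. World frame = base frame: x ahead of the robot, y to its left, z up, the work surface at z = 0. Lengths are in m, angles in degrees, forces in N, time in s.
With the tool pointing down it reaches from about 0.25 to 0.725 m from the base axis. Payload 9.7 kg.
Tool frame: the origin (TCP) lies at the centre of the arm's flange, where the gripper is bolted on; the fingertips stand 173 mm ahead of it and the grasp point (between the pads) lies bot.grip_depth ahead of it (bot.grip_depth is the distance from the TCP to the grasp point, in m); z points along the fingers, y is the direction in which the jaws open and shut (so a half turn about z gives the same grasp; the last joint's range is limited). The gripper opens to 85 mm and grips with 20 to 120 N. Pads are 22 mm wide; open, the fingers measure 114 mm over their backs; the gripper's body (76 mm by 85 mm) begins 54 mm behind the grasp point. The pads swing forward as they close: fully open they stand 13 mm farther back than shut.
Start: joints at [0, 4.979, 10.078, 95.1, 0, 90], TCP at [0.55, 0, 0.405] pointing down, gripper open.
Joint ranges: [-179.16, 179.16], [-48.56, 103.87], [-65.8, 70.77], [-126.05, 130.52], [-82.76, 87.17], [-180, 180]. Speed limits (degrees/s): [127.2, 127.2, 147.25, 180, 180, 180].

## Interface

Orientations are given as [roll, pitch, yaw] about the fixed x, y, z axes, in that order (R = Rz(yaw) Ry(pitch) Rx(roll)).
In Python, from workcell import status, viewer, bot gives the robot as it stands. The module is installed in compiled form; this text tells all that it offers.
- The arm moves only by the tool move_arm, never from a script. Its argument "commands" is a list of rows, each an object with "claw": the gripper's target within -1 to 1 (fully open at 1, half-way at 0, shut at -1); "travel": the shift along the tool's x, y, z in cm, a list of three; "turn": the turn about the tool's z in degrees. A call has 1 to 5 rows; each row shifts and turns the commanded pose from where the row before left it, along the tool's axes as they then stand; what a row does not reach is not made up. A row lasts 1/12 s, in which the tool goes at most 41.7 mm and 7.16 degrees, less where a joint would pass 70% of its speed; a pose out of reach is approached as far as the arm can. A call is refused whole if a number of a shift passes 4.17 or a number of a turn 7.16, either way. A call with a gripper value outside its range is refused whole. The fingers move at their own pace and stop on an object; "squeeze" is the grip in N (left out, the last holds). Time passes only in rows, so rows that do not move let the fingers close. It gives the time, the measured TCP pose, the force and the opening at its end, in the units of the state.
- status.get_obs(): the state, without advancing time (a new reading comes with each control period).
- viewer.camera(name): name is "scene" or "side" or "wrist"; returns the picture (400x640x3 uint8, blue, green, red); there is no depth.
- viewer.camera_params(name): a dict with "camera_matrix" (3x3 intrinsics, pixels), "xyz" and "rotation" of the camera in the world. Camera axes: x right, y up, looking along -z (the intrinsics and any distortion apply to the point x, -y, -z); pixel columns grow to the right and rows downward; lengths in m; the calibration is good to about 2 mm. A picture is of the moment at which its call begins: read the wrist's pose just before it. camera_params takes no time and is no camera call; for the wrist camera it gives the pose at the moment of the call.
- bot.job_done(): hands the job in, once; it reports no verdict.
The state is a dict: "time": time; "q": joint angles; "qd": joint speeds; "joint_efforts": joint torques, N m; "ee_pos": TCP position; "tcp_rot": TCP orientation; "wrist_force": force on the tool from outside, world axes, zero at the start; "torque": the same for the moment, N m; "opening": finger opening in m.
Only numpy, scipy, OpenCV 4.12 (cv2) and the standard library are available. Lean on these libraries where they do the work, as an engineer would, in place of code of your own. Each camera call takes 0.05 s, during which the arm holds its last target.

## Task

The carriage of the microscope's sliding stage must be locked before the instrument is moved. Take the pin with the large round knob out of the rack and push it down through the bracket and the carriage's tongue below it until it is fully home, with the underside of its knob on the bracket, then let go. Leave the other two pins in the rack.

Things in the scene. Friction and masses are not known exactly. Their poses are not given: they have to be found in the camera images.
- lock_pin_head (a point): The lock pin: centre of its round black ribbed knob, 36 mm wide, 46 mm tall, on the axis 23 mm above its underside. Below it a 16 mm steel shank runs 42 mm down, its last 12 mm a cone ending 6 mm wide. It stands upright in one of three places, 85 mm apart, of an open white rack 70 x 250 mm, the knob's underside on the rack's top, 58 mm above the table. z points up along the pin.
- lock_hole (a point): Centre of the lock hole's mouth, on the flat top of the fixed steel bracket (64 x 64 mm, 58 mm above the table). The vertical round hole, 23 mm wide with a 33 mm countersunk rim, passes through the 14 mm bracket plate, a 2 mm gap and the carriage's 14 mm aluminium tongue; free space below. z points up, x to the fixed carriage, 60 mm high, beginning 39 mm from the hole.
- square_pin_head (a point): A pin to leave alone: the centre of its square black head, 32 x 32 mm and 46 mm tall, standing in the same rack.
- slim_pin_head (a point): A pin to leave alone: the middle of its slim round black head, 16 mm in diameter and 46 mm tall over a 25 mm steel collar, standing in the same rack.
There are look-alikes about, which are no part of the job. Leave any pink or purple look-alike of the part that bears lock_pin_head alone.

How it is judged (in metres and radians):
At the end, for the whole second after the job is handed in: The lock pin stands in the lock hole through bracket and tongue, its axis within 10 mm of the hole's and within 10 degrees of upright, the underside of its knob within 8 mm of the bracket's upper face, and it stays so (horizontal distance between lock_pin_head and lock_hole below 0.01 m and z of lock_pin_head in the frame of lock_hole between 0.013 and 0.031 m and angle between lock_pin_head's own z axis and vertical below 0.175 rad); the robot touches nothing.
It fails at once if another pin is moved more than 30 mm from its place (distance of any of square_pin_head, slim_pin_head from where it was at the start of the episode above 0.03 m).
It also fails if it takes over 35 s, if anything falls off the work surface, if the arm or the gripper's body presses on something with over 40 N, if the wrist force passes 120 N, or if a joint passes its speed limit or range.

## Working session

There is one attempt and no reset: what is moved stays moved. The work goes in short steps, Python scripts to look and compute and a tool call to move; the robot and the scene stay as the last step left them, time stands still between calls to the robot, and variables do not carry over. Pictures are saved under pics/ and viewed, and the job is handed in when it is done.

Besides the shell and the picture viewer there is one more tool, called by a JSON object that holds its "fn" and its "kwargs". move_arm: Moves the arm, as the interface text tells. Its arguments: {"type":"object","properties":{"commands":{"type":"array"},"squeeze":{"type":"number"}},"required":["commands"]}

```bash
mkdir -p pics; python3 - <<'E'
from workcell import status, viewer, bot
import cv2,json
print(bot.grip_depth); o=status.get_obs(); print(o)
for n in ["scene","side","wrist"]:
    p=viewer.camera_params(n); print(n,p)
    im=viewer.camera(n); cv2.imwrite(f"pics/{n}0.png",im)
E
```

```text
0.1547
{'time': 0.0, 'q': array([1.52900287e-04, 5.01276689e+00, 1.00325141e+01, 9.50978499e+01,
       5.00064668e-04, 9.00018149e+01]), 'qd': array([ 0.00559955, -0.00085395, -0.04312539,  0.03210736, -0.09248754,
       -0.01523501]), 'joint_efforts': array([ 7.68234549e-04, -5.20392072e+01,  4.64802504e+01,  1.63646933e-02,
        2.23589603e-05, -6.77332673e-05]), 'ee_pos': array([5.50010027e-01, 2.44178383e-06, 4.03949526e-01]), 'tcp_rot': array([-1.79921897e+02, -4.97590196e-04,  8.99983373e+01]), 'wrist_force': array([ 0.04374161,  0.58738983, -0.04393809]), 'torque': array([ 0.01616879, -0.02421164,  0.05073111]), 'opening': 0.08536446854471096}
scene {'camera_matrix': array([[456.69921444,   0.        , 329.97718007],
       [  0.        , 456.69921444, 198.94754819],
       [  0.        ,   0.        ,   1.        ]]), 'xyz': array([1.04559066, 0.25784113, 0.85460033]), 'rotation': array([ 35.2967513 ,  -0.69648718, 122.2058965 ])}
side {'camera_matrix': array([[443.90764979,   0.        , 314.31277443],
       [  0.        , 443.90764979, 202.47937778],
       [  0.        ,   0.        ,   1.        ]]), 'xyz': array([ 0.55359334, -0.82190442,  0.67781972]), 'rotation': array([53.75975732,  0.18811482, -3.25989249])}
wrist {'camera_matrix': array([[311.8566014 ,   0.        , 321.06892284],
       [  0.        , 311.8566014 , 197.54929067],
       [  0.        ,   0.        ,   1.        ]]), 'xyz': array([0.55063602, 0.07939771, 0.37389732]), 'rotation': array([-1.79461649e+01,  4.80850930e-02,  2.40677491e-03])}
```

View pics/scene0.png

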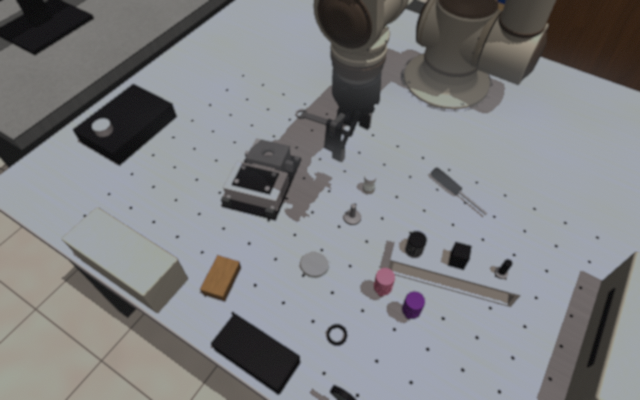

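View pics/side0.png

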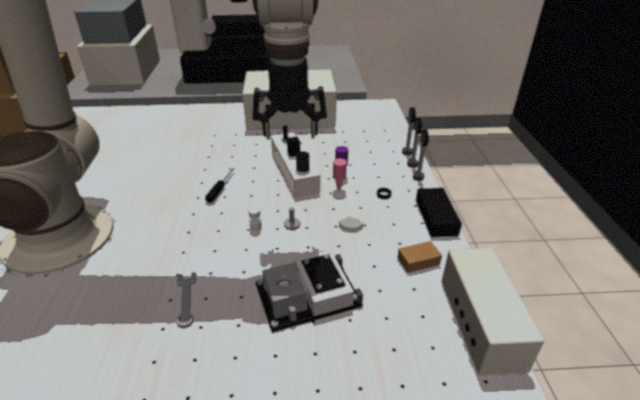

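View pics/wrist0.png

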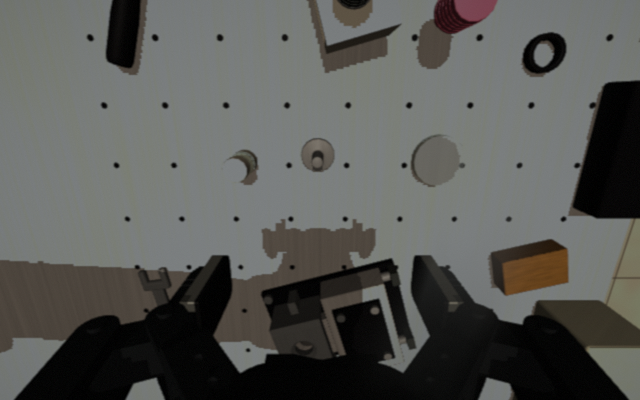

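The candidates in the scene picture are:
- round black knob at (416,243), which looks like the lock pin
- square black head at (460,255)
- slim head at (504,268)
- pink look-alike at (385,281) and purple look-alike at (413,304)

I choose the round black knob at the rack end nearer the stage, and will check it in a close crop. The bracket and hole are at scene (268,152) and side (284,282).

```bash
python3 - <<'E'
import cv2,numpy as np
s=cv2.imread("pics/scene0.png"); d=cv2.imread("pics/side0.png")
def c(im,x,y,w,h,k): return cv2.resize(im[y:y+h,x:x+w],None,fx=k,fy=k,interpolation=cv2.INTER_CUBIC)
a=np.vstack([np.hstack([c(s,375,215,80,60,5),c(s,230,125,80,60,5)]),np.hstack([c(d,265,120,80,60,5),c(d,245,250,80,60,5)])])
cv2.imwrite("pics/crop1.png",a)
E
```

```text
(no output)
```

View pics/crop1.png

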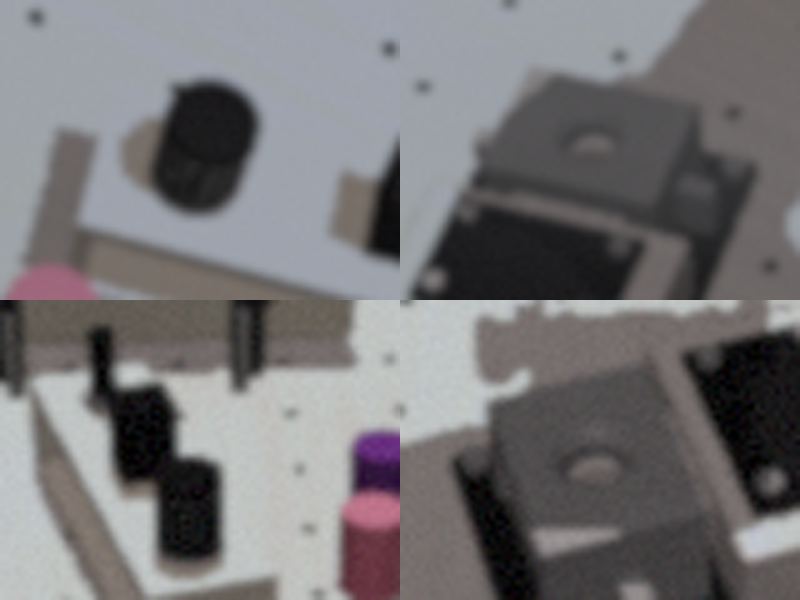

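```bash
cat > h.py <<'E'
import numpy as np
from scipy.spatial.transform import Rotation as R
from workcell import status, viewer, bot
def ray(n,px,p=None):
    p=p or viewer.camera_params(n); K=p["camera_matrix"]
    d=np.linalg.inv(K)@[px[0],px[1],1]; d=np.array([d[0],-d[1],-d[2]])
    return np.array(p["xyz"]),R.from_euler("xyz",p["rotation"],degrees=True).as_matrix()@d
def onz(n,px,z,p=None):
    o,d=ray(n,px,p); return o+d*(z-o[2])/d[2]
E
python3 - <<'E'
from h import *
np.set_printoptions(precision=4,suppress=True)
for k,a in dict(knob=(("scene",(416.8,239.4),.104),("side",(302.8,154.6),.104)),hole=(("scene",(268,153.4),.058),("side",(283.8,283.6),.058)),
 sq=(("scene",(461,251),.104),("side",(293,143),.104)),slim=(("scene",(506,264),.129),),
 rack=(("scene",(391,261),.058),("scene",(394.5,242.5),.058),("scene",(518,292),.058),("side",(319.5,176),.058)),
 brk=(("scene",(260,140),.058),("scene",(289,146),.058),("scene",(284,166.5),.058),("scene",(247,158),.058),("side",(263,270),.058),("side",(295,263.5),.058)),
 pink=(("scene",(384,273),.10),("side",(340,162),.1)),purple=(("side",(341,151),.1),("scene",(413,297),.1))).items():
    for q in a: print(k,q,onz(*q)[:2])
E
```

```text
knob ('scene', (416.8, 239.4), 0.104) [0.5816 0.1714]
knob ('side', (302.8, 154.6), 0.104) [0.5786 0.169 ]
hole ('scene', (268, 153.4), 0.058) [ 0.5317 -0.2225]
hole ('side', (283.8, 283.6), 0.058) [ 0.5273 -0.2331]
sq ('scene', (461, 251), 0.104) [0.5596 0.2522]
sq ('side', (293, 143), 0.104) [0.5546 0.2322]
slim ('scene', (506, 264), 0.129) [0.557  0.3304]
rack ('scene', (391, 261), 0.058) [0.6245 0.1449]
rack ('scene', (394.5, 242.5), 0.058) [0.5839 0.1314]
rack ('scene', (518, 292), 0.058) [0.5536 0.3767]
rack ('side', (319.5, 176), 0.058) [0.6195 0.1366]
brk ('scene', (260, 140), 0.058) [ 0.5085 -0.2631]
brk ('scene', (289, 146), 0.058) [ 0.4871 -0.1951]
brk ('scene', (284, 166.5), 0.058) [ 0.5434 -0.1691]
brk ('scene', (247, 158), 0.058) [ 0.5686 -0.2543]
brk ('side', (263, 270), 0.058) [ 0.4867 -0.1945]
brk ('side', (295, 263.5), 0.058) [ 0.5496 -0.1802]
pink ('scene', (384, 273), 0.1) [0.6752 0.1515]
pink ('side', (340, 162), 0.1) [0.6708 0.1331]
purple ('side', (341, 151), 0.1) [0.6791 0.1883]
purple ('scene', (413, 297), 0.1) [0.6887 0.2167]
```

{"fn": "move_arm", "kwargs": {"commands": [{"claw": 1,"travel": [-4,-0.4,1],"turn": 0},{"claw": 1,"travel": [-4,-0.4,1],"turn": 0},{"claw": 1,"travel": [-4,-0.4,1],"turn": 0},{"claw": 1,"travel": [-4,-0.4,1],"turn": 0},{"claw": 1,"travel": [-3,-0.4,1],"turn": 0}]}}

```text
time: 0.57
ee_pos: [0.5294, -0.1925, 0.3539]
tcp_rot: [-180.0, 0.0, 90.0]
wrist_force: [0.6, 0.0, -0.0]
opening: 0.085
```

{"fn": "move_arm", "kwargs": {"commands": [{"claw": 1,"travel": [0,0,0],"turn": 0},{"claw": 1,"travel": [0,0,0],"turn": 0},{"claw": 1,"travel": [0,0,0],"turn": 0}]}}

```text
time: 0.82
ee_pos: [0.53, -0.1898, 0.3547]
tcp_rot: [-180.0, -0.0, 90.0]
wrist_force: [-0.7, -0.5, -0.2]
opening: 0.085
```

```bash
python3 - <<'E'
from h import *
import cv2,pickle
print(status.get_obs()['ee_pos'],status.get_obs()['qd'])
p=viewer.camera_params("wrist"); pickle.dump(p,open("w1.pkl","wb")); print(p['xyz'],p['rotation'])
im=viewer.camera("wrist"); cv2.imwrite("pics/wrist1.png",im)
E
```

```text
[ 0.52999027 -0.18984378  0.35468316] [ 1.26333274 -0.55973122  0.41357352 -0.04959244  0.00795839 -0.08141263]
[ 0.53069107 -0.1104238   0.32457222] [-1.79237890e+01 -7.29785168e-03 -2.55791792e-02]
```

View pics/wrist1.png

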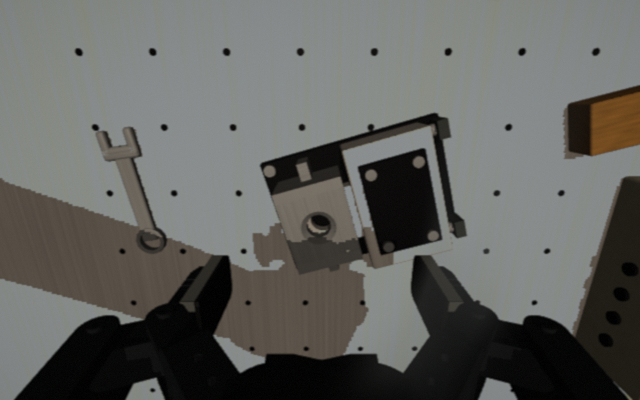

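```bash
python3 - <<'E'
import cv2
s=cv2.imread("pics/wrist1.png")
cv2.imwrite("pics/crop2.png",cv2.resize(s[165:285,250:390],None,fx=5,fy=5,interpolation=cv2.INTER_CUBIC)[:600])
E
```

```text
(no output)
```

View pics/crop2.png

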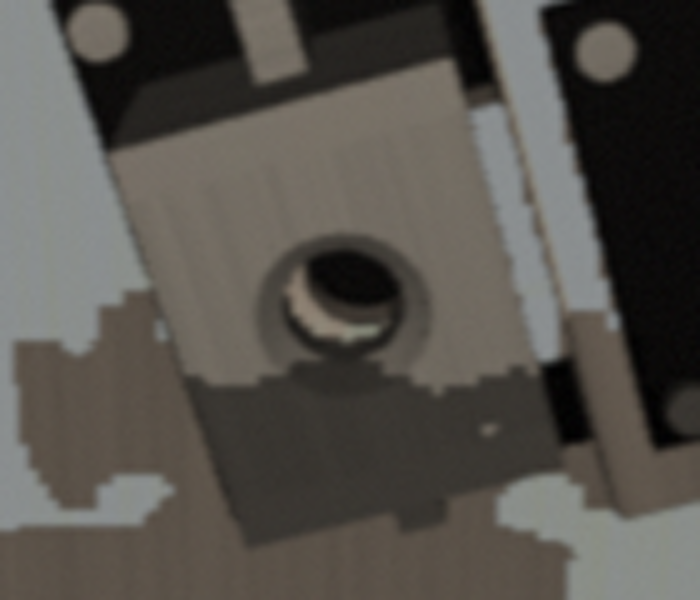

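```bash
python3 - <<'E'
from h import *
import pickle
p=pickle.load(open("w1.pkl","rb"))
o=p
print("hole",onz("wrist",(318.9,228.0),.058,p))
c=[onz("wrist",(250+u/5-.4,165+v/5-.4),.058,p)[:2] for u,v in [(110,150),(448,57),(565,468),(250,547)]]
print(c,np.mean(c,0))
# go: knob in tool coordinates from the current pose
d=np.array([.580,.170])-[.53,-.1898]; print(d*100)
E
```

```text
hole [ 0.52866119 -0.22633534  0.058     ]
[array([ 0.48638171, -0.1938487 ]), array([ 0.54662827, -0.17675173]), array([ 0.57047586, -0.25777892]), array([ 0.50970314, -0.27503853])] [ 0.52829725 -0.22585447]
[ 5.   35.98]
```

{"fn": "move_arm", "kwargs": {"commands": [{"claw": 1,"travel": [4,0.6,0],"turn": 0},{"claw": 1,"travel": [4,0.6,0],"turn": 0},{"claw": 1,"travel": [4,0.6,0],"turn": 0},{"claw": 1,"travel": [4,0.6,0],"turn": 0},{"claw": 1,"travel": [4,0.6,0],"turn": 0}]}}

```text
time: 1.28
ee_pos: [0.5597, 0.0133, 0.3555]
tcp_rot: [179.9, -0.0, 90.1]
wrist_force: [-0.6, -0.5, -0.4]
opening: 0.0854
```

{"fn": "move_arm", "kwargs": {"commands": [{"claw": 1,"travel": [4,0.6,0],"turn": 0},{"claw": 1,"travel": [4,0.6,0],"turn": 0},{"claw": 1,"travel": [4,0.6,0],"turn": 0},{"claw": 1,"travel": [3,0.2,0],"turn": 0},{"claw": 1,"travel": [0,0,0],"turn": -6}]}}

```text
time: 1.7
ee_pos: [0.5794, 0.1665, 0.3547]
tcp_rot: [180.0, -0.1, 96.2]
wrist_force: [0.2, -0.4, -0.3]
opening: 0.0854
```

{"fn": "move_arm", "kwargs": {"commands": [{"claw": 1,"travel": [0,0,0],"turn": -6},{"claw": 1,"travel": [0,0,0],"turn": -5},{"claw": 1,"travel": [0,0,0],"turn": 0},{"claw": 1,"travel": [0,0,0],"turn": 0}]}}

```text
time: 2.03
ee_pos: [0.5796, 0.1612, 0.3552]
tcp_rot: [180.0, -0.0, 106.9]
wrist_force: [-0.7, -0.1, 0.5]
opening: 0.0854
```

```bash
python3 - <<'E'
from h import *
import cv2,pickle
print(status.get_obs()['ee_pos'],status.get_obs()['tcp_rot'])
p=viewer.camera_params("wrist"); pickle.dump(p,open("w2.pkl","wb"))
im=viewer.camera("wrist"); cv2.imwrite("pics/wrist2.png",im)
E
```

```text
[0.57960928 0.16117102 0.3551669 ] [ 1.79960405e+02 -5.62574672e-03  1.06937050e+02]
```

View pics/wrist2.png

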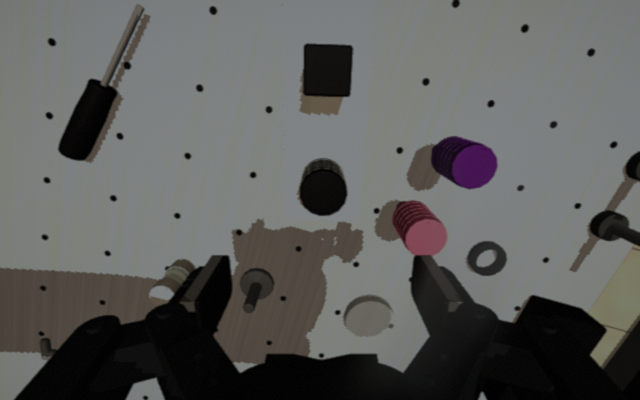

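```bash
python3 - <<'E'
import cv2
s=cv2.imread("pics/wrist2.png")
cv2.imwrite("pics/crop3.png",cv2.convertScaleAbs(cv2.resize(s[140:260,285:445],None,fx=5,fy=5,interpolation=cv2.INTER_CUBIC),alpha=1.7))
E
```

```text
(no output)
```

View pics/crop3.png

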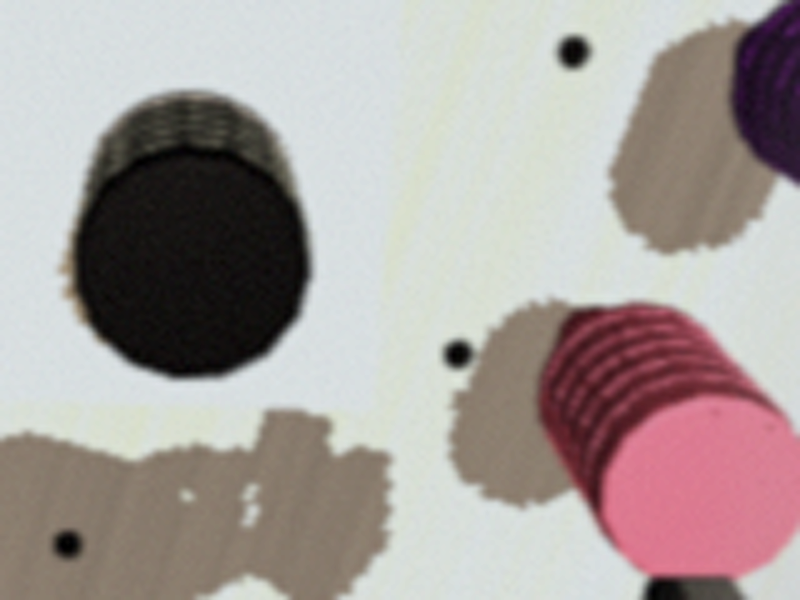

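```bash
python3 - <<'E'
from h import *
import pickle
p=pickle.load(open("w2.pkl","rb"))
k=onz("wrist",(323.2,192.2),.104,p); pk=onz("wrist",(425,237.6),.1,p); sq=onz("wrist",(328,70),.104,p)
print(k,pk,pk-k,sq-k)
o=status.get_obs()
T=R.from_euler("xyz",o['tcp_rot'],degrees=True).as_matrix()
for n,a in (("knob",k),("pink",pk)): print(n,T.T@(a-o['ee_pos'])*100)
E
```

```text
[0.57865996 0.17319495 0.104     ] [0.66713869 0.15959976 0.1       ] [ 0.08847873 -0.01359519 -0.004     ] [-0.02163538  0.08124509  0.        ]
knob [ 1.21079068  0.24840711 25.108731  ]
pink [-2.66104832  8.31927072 25.51267859]
```

The black round knob has its top centred at (323,192) in the wrist picture. The square pin is 84 mm from it, which fits the rack spacing. Fingers clear the pink one at (425,238), so I'll centre and descend.

{"fn": "move_arm", "kwargs": {"commands": [{"claw": 1,"travel": [1.15,0.2,1],"turn": 0},{"claw": 1,"travel": [0,0,3],"turn": 0},{"claw": 1,"travel": [0,0,3],"turn": 0},{"claw": 1,"travel": [0,0,2.5],"turn": 0},{"claw": 1,"travel": [0,0,1.6],"turn": 0}]}}

```text
time: 2.5
ee_pos: [0.5776, 0.1721, 0.24]
tcp_rot: [-179.8, -0.0, 106.9]
wrist_force: [0.2, -1.0, 1.0]
opening: 0.0853
```

{"fn": "move_arm", "kwargs": {"commands": [{"claw": 1,"travel": [0,0,0],"turn": 0},{"claw": 1,"travel": [0,0,0],"turn": 0}]}}

```text
time: 2.67
ee_pos: [0.5781, 0.172, 0.2429]
tcp_rot: [-179.9, -0.0, 106.9]
wrist_force: [-0.0, -0.0, 0.7]
opening: 0.0852
```

```bash
python3 - <<'E'
from h import *
import cv2,numpy as np
print(status.get_obs()['ee_pos'],status.get_obs()['wrist_force'])
a=viewer.camera("wrist"); b=viewer.camera("side")
s=viewer.camera("scene")
f=lambda x,k:cv2.resize(x,None,fx=k,fy=k,interpolation=cv2.INTER_CUBIC)
cv2.imwrite("pics/g1.png",np.vstack([f(a[100:,70:570],1.0),np.hstack([f(b[100:200,240:365],2),f(s[180:280,350:475],2)])]))
E
```

```text
[0.57810297 0.17196809 0.24294321] [-0.01963662 -0.02915511  0.69831598]
```

View pics/g1.png

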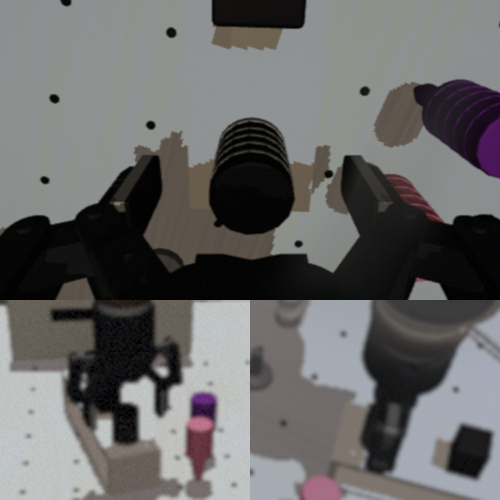

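The knob sits midway between the fingers in the wrist view, about (251,190) in this picture, and the pink one stands clear outside the right finger. I'll close now.

{"fn": "move_arm", "kwargs": {"commands": [{"claw": -1,"travel": [0,0,0],"turn": 0},{"claw": -1,"travel": [0,0,0],"turn": 0},{"claw": -1,"travel": [0,0,0],"turn": 0},{"claw": -1,"travel": [0,0,0],"turn": 0},{"claw": -1,"travel": [0,0,0],"turn": 0}], "squeeze": 60}}

```text
time: 3.23
ee_pos: [0.5787, 0.1716, 0.2443]
tcp_rot: [179.9, 0.0, 107.0]
wrist_force: [0.8, 0.7, 4.3]
opening: 0.0349
```

{"fn": "move_arm", "kwargs": {"commands": [{"claw": -1,"travel": [0,0,0],"turn": 0},{"claw": -1,"travel": [0,0,0],"turn": 0},{"claw": -1,"travel": [0,0,0],"turn": 0},{"claw": -1,"travel": [0,0,0],"turn": 0}]}}

```text
time: 3.57
ee_pos: [0.5787, 0.1716, 0.2443]
tcp_rot: [179.9, 0.0, 107.0]
wrist_force: [0.5, -0.7, 5.9]
opening: 0.0345
```

{"fn": "move_arm", "kwargs": {"commands": [{"claw": -1,"travel": [0,0,-1],"turn": 0},{"claw": -1,"travel": [0,0,-2],"turn": 0},{"claw": -1,"travel": [0,0,-2],"turn": 0},{"claw": -1,"travel": [0,0,-2],"turn": 0},{"claw": -1,"travel": [0,0,-2],"turn": 0}]}}

```text
time: 3.98
ee_pos: [0.5783, 0.1715, 0.3347]
tcp_rot: [-179.9, -0.0, 107.0]
wrist_force: [-0.2, 0.2, -0.7]
opening: 0.0345
```

{"fn": "move_arm", "kwargs": {"commands": [{"claw": -1,"travel": [0,0,-1],"turn": 0},{"claw": -1,"travel": [0,0,0],"turn": 0},{"claw": -1,"travel": [0,0,0],"turn": 0}]}}

```text
time: 4.23
ee_pos: [0.5786, 0.1716, 0.3434]
tcp_rot: [180.0, -0.0, 107.0]
wrist_force: [0.1, -0.1, -1.3]
opening: 0.0343
```

```bash
python3 - <<'E'
from h import *
import cv2,numpy as np
print(status.get_obs()['ee_pos'],status.get_obs()['wrist_force'])
a=viewer.camera("wrist"); b=viewer.camera("side")
s=viewer.camera("scene")
f=lambda x,k:cv2.resize(x,None,fx=k,fy=k,interpolation=cv2.INTER_CUBIC)
cv2.imwrite("pics/g2.png",np.vstack([f(a[100:,70:570],1.0),np.hstack([f(b[70:220,240:365],2),f(s[150:300,350:475],2)])]))
E
```

```text
[0.5786313  0.17161644 0.3433844 ] [ 0.12740055 -0.10865017 -1.26642273]
```

View pics/g2.png

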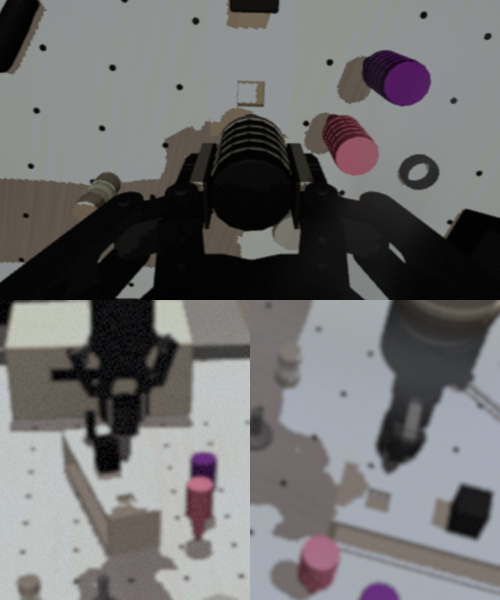

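Pin lifted: the knob is between the pads and the vacated rack hole shows at (250,93). Moving over the bracket.

{"fn": "move_arm", "kwargs": {"commands": [{"claw": -1,"travel": [-2,-0.9,0],"turn": 0},{"claw": -1,"travel": [-3.5,-1.57,0],"turn": 0},{"claw": -1,"travel": [-3.5,-1.57,0],"turn": 0},{"claw": -1,"travel": [-3.5,-1.57,0],"turn": 0},{"claw": -1,"travel": [-3.5,-1.57,0],"turn": 0}]}}

```text
time: 4.8
ee_pos: [0.556, -0.0039, 0.3424]
tcp_rot: [-179.9, -0.0, 107.0]
wrist_force: [1.2, 0.6, -0.8]
opening: 0.0349
```

{"fn": "move_arm", "kwargs": {"commands": [{"claw": -1,"travel": [-3.5,-1.57,0],"turn": 0},{"claw": -1,"travel": [-3.5,-1.57,0],"turn": 0},{"claw": -1,"travel": [-3.5,-1.57,0],"turn": 0},{"claw": -1,"travel": [-3.5,-1.57,0],"turn": 0},{"claw": -1,"travel": [-3.5,-1.57,0],"turn": 0}]}}

```text
time: 5.22
ee_pos: [0.532, -0.1945, 0.3426]
tcp_rot: [-179.9, -0.1, 107.0]
wrist_force: [0.3, 0.0, -0.8]
opening: 0.035
```

{"fn": "move_arm", "kwargs": {"commands": [{"claw": -1,"travel": [-2,-0.9,0],"turn": 0},{"claw": -1,"travel": [-1,-0.5,0],"turn": 0},{"claw": -1,"travel": [0,0,0],"turn": 7},{"claw": -1,"travel": [0,0,0],"turn": 7},{"claw": -1,"travel": [0,0,0],"turn": 7}]}}

```text
time: 5.63
ee_pos: [0.5281, -0.2254, 0.3426]
tcp_rot: [-179.9, -0.0, 85.6]
wrist_force: [-1.3, 0.1, -0.4]
opening: 0.0345
```

{"fn": "move_arm", "kwargs": {"commands": [{"claw": -1,"travel": [0,0,0],"turn": 7},{"claw": -1,"travel": [0,0,0],"turn": 7},{"claw": -1,"travel": [0,0,0],"turn": 7},{"claw": -1,"travel": [0,0,0],"turn": 7},{"claw": -1,"travel": [0,0,0],"turn": 7}]}}

```text
time: 6.05
ee_pos: [0.5282, -0.2248, 0.3427]
tcp_rot: [-179.9, 0.0, 50.7]
wrist_force: [0.0, -0.1, -1.1]
opening: 0.0348
```

{"fn": "move_arm", "kwargs": {"commands": [{"claw": -1,"travel": [0,0,0],"turn": 7},{"claw": -1,"travel": [0,0,0],"turn": 7},{"claw": -1,"travel": [0,0,0],"turn": 7},{"claw": -1,"travel": [0,0,0],"turn": 7},{"claw": -1,"travel": [0,0,0],"turn": 7}]}}

```text
time: 6.47
ee_pos: [0.5282, -0.2248, 0.3428]
tcp_rot: [-179.9, 0.1, 15.7]
wrist_force: [-0.0, -0.6, -0.7]
opening: 0.0346
```

{"fn": "move_arm", "kwargs": {"commands": [{"claw": -1,"travel": [0,0,0],"turn": 0},{"claw": -1,"travel": [0,0,0],"turn": 0}]}}

```text
time: 6.63
ee_pos: [0.5282, -0.225, 0.343]
tcp_rot: [-180.0, 0.0, 16.3]
wrist_force: [1.0, -0.3, -1.8]
opening: 0.0347
```

{"fn": "move_arm", "kwargs": {"commands": [{"claw": -1,"travel": [0,0.1,1.5],"turn": 0},{"claw": -1,"travel": [0,0,1.5],"turn": 0},{"claw": -1,"travel": [0,0,0],"turn": 0},{"claw": -1,"travel": [0,0,0],"turn": 0}]}}

```text
time: 6.97
ee_pos: [0.5282, -0.2262, 0.313]
tcp_rot: [-179.9, 0.1, 16.2]
wrist_force: [1.2, 0.5, -0.8]
opening: 0.0345
```

```bash
python3 - <<'E'
from h import *
import cv2,numpy as np,pickle
print(status.get_obs()['ee_pos'],status.get_obs()['wrist_force'])
p=viewer.camera_params("wrist");pickle.dump(p,open("w3.pkl","wb"))
a=viewer.camera("wrist"); b=viewer.camera("side")
s=viewer.camera("scene")
cv2.imwrite("pics/a3.png",a);cv2.imwrite("pics/b3.png",b);cv2.imwrite("pics/s3.png",s)
f=lambda x,k:cv2.resize(x,None,fx=k,fy=k,interpolation=cv2.INTER_CUBIC)
cv2.imwrite("pics/g3.png",np.vstack([f(a[130:330,120:520],1.5),np.hstack([f(b[220:320,240:340],3),f(s[90:190,220:320],3)])]))
E
```

```text
[ 0.52821223 -0.22616798  0.31296032] [ 1.19828499  0.47645279 -0.8030716 ]
```

View pics/g3.png

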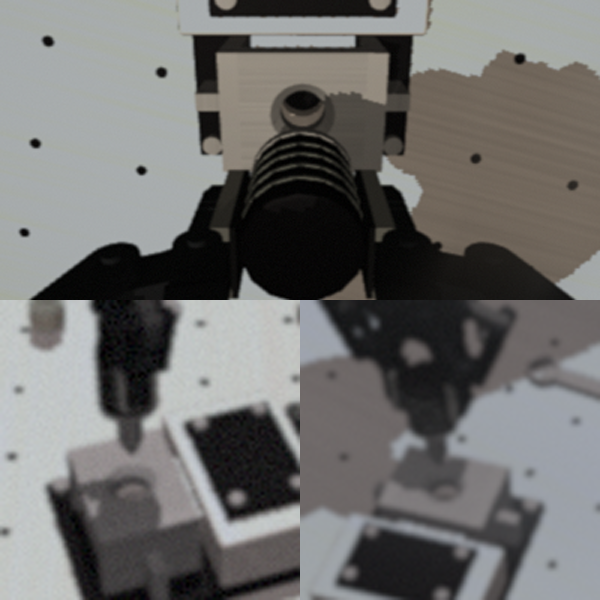

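```bash
python3 - <<'E'
from h import *
import pickle,cv2
p=pickle.load(open("w3.pkl","rb"))
print("hole",onz("wrist",(321.1,201.1),.058,p))
for z in(.0847,):
  print(onz("side",(283.3,270.7),z),onz("scene",(265.3,144),z))
print(onz("side",(283.3,282.7),.058),onz("scene",(268.3,152.7),.058))
print("knobtop",onz("wrist",(322,297),.1727,p))
a=cv2.imread("pics/a3.png"); cv2.imwrite("pics/c3.png",cv2.resize(a[170:250,270:370],None,fx=6,fy=6,interpolation=cv2.INTER_CUBIC))
E
```

```text
hole [ 0.53167847 -0.22456986  0.058     ]
[ 0.52754533 -0.22567317  0.0847    ] [ 0.52976865 -0.22821288  0.0847    ]
[ 0.52635364 -0.23069376  0.058     ] [ 0.52961595 -0.22318748  0.058     ]
knobtop [ 0.52864314 -0.22576353  0.1727    ]
```

View pics/c3.png

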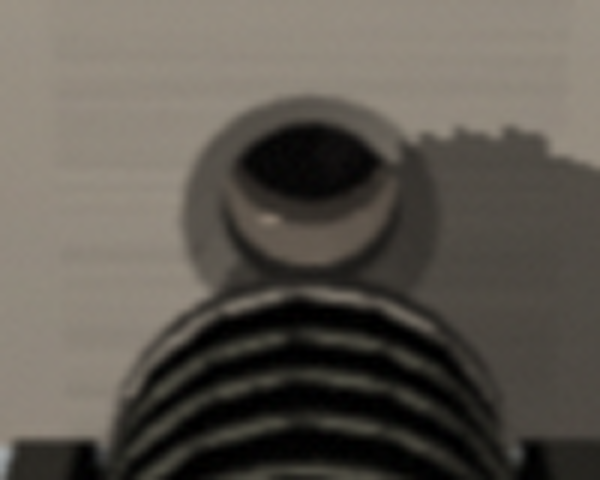

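The rim centre in the wrist view at (321,205) gives a hole at (0.529, -0.2255), about 1 mm from the tool axis. Lowering.

{"fn": "move_arm", "kwargs": {"commands": [{"claw": -1,"travel": [0.1,0,1],"turn": 0},{"claw": -1,"travel": [0,0,1],"turn": 0},{"claw": -1,"travel": [0,0,1],"turn": 0},{"claw": -1,"travel": [0,0,1],"turn": 0},{"claw": -1,"travel": [0,0,0],"turn": 0}]}}

```text
time: 7.53
ee_pos: [0.5288, -0.2259, 0.2705]
tcp_rot: [-179.9, 0.2, 16.0]
wrist_force: [-1.1, -0.0, -1.7]
opening: 0.0349
```

{"fn": "move_arm", "kwargs": {"commands": [{"claw": -1,"travel": [0,0,0.5],"turn": 0},{"claw": -1,"travel": [0,0,0.5],"turn": 0},{"claw": -1,"travel": [0,0,0.5],"turn": 0},{"claw": -1,"travel": [0,0,0.5],"turn": 0},{"claw": -1,"travel": [0,0,0],"turn": 0}]}}

```text
time: 7.95
ee_pos: [0.5292, -0.2261, 0.2525]
tcp_rot: [-180.0, 0.1, 16.0]
wrist_force: [0.3, -0.0, -0.6]
opening: 0.0345
```

{"fn": "move_arm", "kwargs": {"commands": [{"claw": -1,"travel": [0,0,0.3],"turn": 0},{"claw": -1,"travel": [0,0,0.3],"turn": 0},{"claw": -1,"travel": [0,0,0.2],"turn": 0},{"claw": -1,"travel": [0,0,0],"turn": 0},{"claw": -1,"travel": [0,0,0],"turn": 0}]}}

```text
time: 8.37
ee_pos: [0.5294, -0.2262, 0.2456]
tcp_rot: [-180.0, 0.0, 16.0]
wrist_force: [-0.4, -0.4, -0.5]
opening: 0.0346
```

```bash
python3 - <<'E'
from h import *
import cv2,numpy as np
print(status.get_obs()['ee_pos'],status.get_obs()['wrist_force'])
a=viewer.camera("wrist"); b=viewer.camera("side")
s=viewer.camera("scene")
f=lambda x,k:cv2.resize(x,None,fx=k,fy=k,interpolation=cv2.INTER_CUBIC)
cv2.imwrite("pics/g4.png",np.vstack([f(a[130:330,120:520],1.5),np.hstack([f(b[220:320,240:340],3),f(s[90:190,220:320],3)])]))
E
```

```text
[ 0.52935676 -0.22616568  0.24563172] [-0.44002966 -0.43186731 -0.50143543]
```

View pics/g4.png

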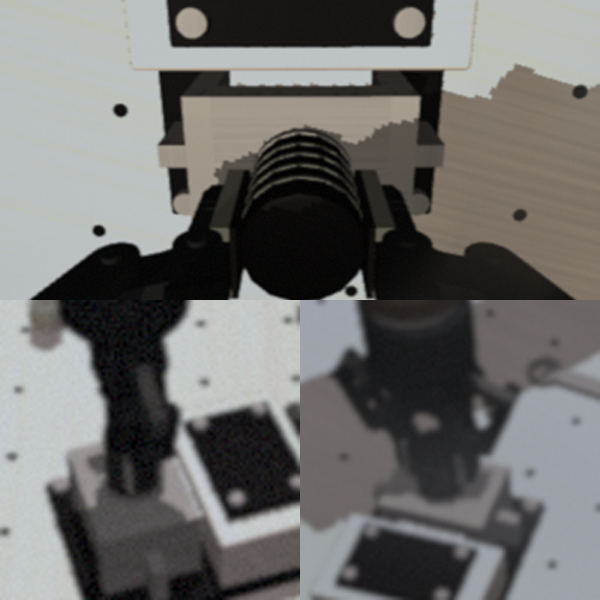

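The pin is down in the hole with its knob just above the bracket, at side (130,490), and there is no contact force yet. I'll press until I feel contact.

{"fn": "move_arm", "kwargs": {"commands": [{"claw": -1,"travel": [0,0,0.15],"turn": 0},{"claw": -1,"travel": [0,0,0.1],"turn": 0},{"claw": -1,"travel": [0,0,0],"turn": 0},{"claw": -1,"travel": [0,0,0],"turn": 0}]}}

```text
time: 8.85
ee_pos: [0.5294, -0.2262, 0.2443]
tcp_rot: [180.0, -0.1, 16.0]
wrist_force: [-2.7, 0.5, 6.3]
opening: 0.0344
```

Contact at 6 N, with the TCP at the same height as at the rack, so the pin is seated. Releasing: the jaws open along the bracket's free axis, then rise.

{"fn": "move_arm", "kwargs": {"commands": [{"claw": 0.3,"travel": [0,0,-0.1],"turn": 0},{"claw": 0.3,"travel": [0,0,0],"turn": 0},{"claw": 0.5,"travel": [0,0,0],"turn": 0},{"claw": 0.7,"travel": [0,0,0],"turn": 0},{"claw": 0.7,"travel": [0,0,0],"turn": 0}]}}

```text
time: 9.27
ee_pos: [0.5294, -0.2262, 0.244]
tcp_rot: [-180.0, 0.0, 16.0]
wrist_force: [0.2, -0.3, 0.9]
opening: 0.0728
```

{"fn": "move_arm", "kwargs": {"commands": [{"claw": 0.7,"travel": [0,0,-0.5],"turn": 0},{"claw": 0.7,"travel": [0,0,-2],"turn": 0},{"claw": 0.7,"travel": [0,0,-3],"turn": 0},{"claw": 0.7,"travel": [0,0,-4],"turn": 0},{"claw": 0.7,"travel": [0,0,-3],"turn": 0}]}}

```text
time: 9.68
ee_pos: [0.5291, -0.2261, 0.3721]
tcp_rot: [180.0, -0.1, 16.0]
wrist_force: [0.0, -0.4, 1.6]
opening: 0.0727
```

{"fn": "move_arm", "kwargs": {"commands": [{"claw": 0.7,"travel": [-4,0,0],"turn": 0},{"claw": 0.7,"travel": [-3,0,0],"turn": 0},{"claw": 0.7,"travel": [0,0,0],"turn": 0},{"claw": 0.7,"travel": [0,0,0],"turn": 0}]}}

```text
time: 10.02
ee_pos: [0.4611, -0.2459, 0.3701]
tcp_rot: [179.9, -0.1, 15.9]
wrist_force: [-0.1, -0.1, -0.5]
opening: 0.0725
```

```bash
python3 - <<'E'
from h import *
import cv2,numpy as np,pickle
print(status.get_obs()['ee_pos'],status.get_obs()['wrist_force'])
pickle.dump(viewer.camera_params("wrist"),open("w5.pkl","wb"))
a=viewer.camera("wrist"); b=viewer.camera("side")
s=viewer.camera("scene")
cv2.imwrite("pics/a5.png",a);cv2.imwrite("pics/b5.png",b);cv2.imwrite("pics/s5.png",s)
f=lambda x,k:cv2.resize(x,None,fx=k,fy=k,interpolation=cv2.INTER_CUBIC)
cv2.imwrite("pics/g5.png",np.vstack([f(a[60:260,120:520],1.5),np.hstack([f(b[220:320,240:340],3),f(s[90:190,220:320],3)])]))
E
```

```text
[ 0.46112514 -0.24586779  0.37014098] [-0.08287891 -0.14899243 -0.46628051]
```

View pics/g5.png

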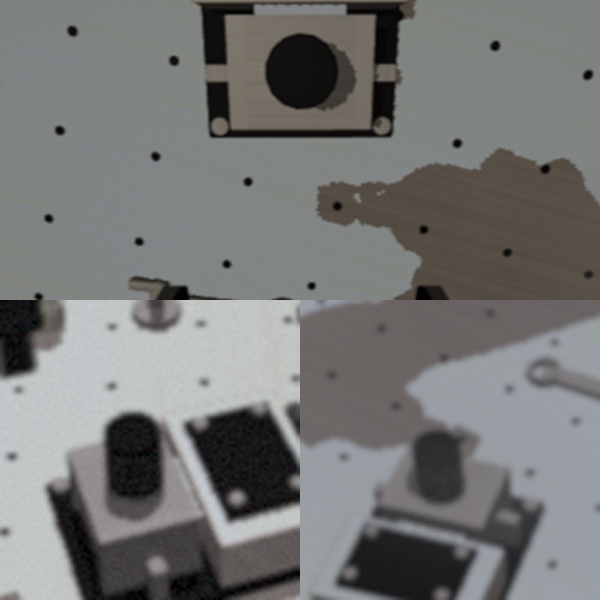

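View pics/s5.png

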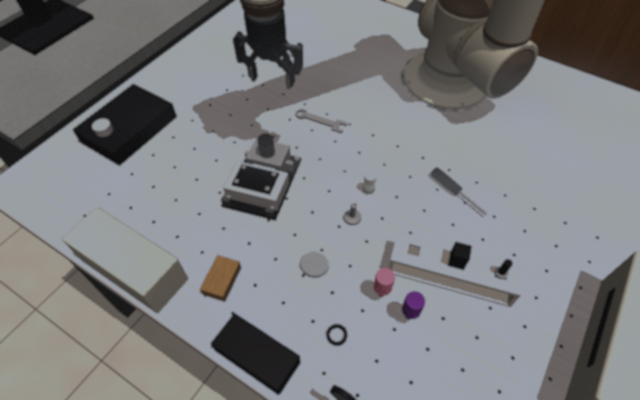

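The knob stands upright on the bracket: wrist (321,107), side (284,277), scene (266,145). The square pin at (460,255) and slim pin at (504,268) are unchanged. One numeric check, then I'll hand in.

```bash
python3 - <<'E'
from h import *
import pickle
p=pickle.load(open("w5.pkl","rb"))
k=onz("wrist",(321.0,107.0),.104,p); print(k)
print(onz("side",(240+132/3,220+128/3),.104),onz("scene",(220+136/3,90+140/3),.104))
if np.linalg.norm(k[:2]-[.529,-.2258])<.008: bot.job_done(); print("handed in")
E
```

```text
[ 0.5311523  -0.22587641  0.104     ]
[ 0.52969557 -0.22437997  0.104     ] [ 0.52514488 -0.22910577  0.104     ]
the job is handed in; nothing more can be done
handed in
```

I took the pin with the large round black knob from the end place of the rack and pushed it down through the bracket and tongue until the knob met the bracket. I then let go, backed the arm away and handed the job in at about 10 s; no verdict is reported.

- **Seating:** the pin went in without resistance. Contact came at about 6 N, with the tool at the same height (0.244 m) as when it gripped the knob in the rack.
- **Position:** after release, the wrist and side cameras put the knob 1–2 mm from the measured hole axis. The scene camera read about 5 mm off; that was a rough reading from a blurred crop, but still within the 10 mm limit.
- **Upright:** the knob looks upright and flat on the bracket in all three views. I did not measure the tilt angle.
- **Other pins:** the square and slim pins, and the pink and purple look-alikes, show at the same pixels as at the start. The gripper was clear of everything.

The cameras disagreed by several millimetres on where the hole was: the side camera's reading was about 4–7 mm off in y. I used the wrist camera's reading of the rim.

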